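Find the bead that came loose in its tin

TASK

Three closed metal tins lie in the wooden tray, each with a stone bead packed in foam, but in one of them the bead has come loose. Lift the tins clear of the tray one at a time and shake each gently lengthwise, at least twice to and fro, until you find the one whose bead you feel knocking from end to end; seat that tin, lid up, fully home in the pocket of the wooden opening cradle and let go. The quiet tins end lying flat, lid up, in the tray; shake, press and set down gently so that no bead is chipped, and leave the other things on the table where they are.

Things in the scene. Friction and masses are not known exactly. Their poses are not given: they have to be found in the camera images.
- tin_a: one of three tins alike outside: closed sheet-metal tin, 120 mm long (x), 46 wide (y), 46 high (z, lid up), origin at the centre of its underside; starts lying flat in one of the tray's three bays (which one varies), long side along the tray's x. Its ends are alike. 0.23 to 0.29 kg with contents; held by a grip of 20 to 30 N across the 46 mm. Dents if pressed on the wood with over 50 N or dropped: set it down at 15 mm/s or less
- tin_b: like tin_a: closed sheet-metal tin, 120 mm long (x), 46 wide (y), 46 high (z, lid up), origin at the centre of its underside; each tin holds one round stone bead, 34 mm, 105 g. In two tins it is packed tight in foam in the middle and stays still; in one (any of the three, nothing shows which) it is loose and rolls freely on the tin's flat floor, at the slightest tilt
- tin_c: like tin_a: closed sheet-metal tin, 120 mm long (x), 46 wide (y), 46 high (z, lid up), origin at the centre of its underside; a loose bead rolls 79 mm end to end: it knocks at the end walls and carries its 1 N up to 39 mm either side of the tin's middle, felt as a knock or a shifted moment. Strokes of 70 mm at 0.2 m/s, leading end dipped 3 degrees, take it to the ends; it chips if it hits with over 12 N (strokes of 0.5 m/s)
- tray: fixed open wooden tray, 220 mm (x) by 310 (y), rim 22 mm and floor 5 mm above the table; origin on the table under its centre. Ribs along x at y = -48 and +48 mm, 5 mm above the floor, make three tin bays centred at x = -26, y = -96, 0, +96 mm, each 158 by 92 mm; a 12 mm rib along y at x = +55 mm parts off a back bay with small things up to 56 mm tall
- cradle: fixed hardwood cradle, 170 mm (x) by 91 (y), 28 high; origin on the table under its centre. Its pocket for one tin is 123 mm (x) by 49 (y), 14 deep, mouth bevelled 3 mm; its long walls stand only along 24 mm at each end, leaving in the middle of both long sides a finger notch 75 mm wide, open outwards, level with the pocket floor
- cradle_floor (a point): centre of the cradle's pocket floor, 14 mm above the table; a tin fully home has its origin here, its long side along the cradle's x (either way round)
- vial_a: small corked glass vial of beads, 20 mm across, 56 tall, standing in the tray's back bay; to be left alone, origin at the centre of its underside
- vial_b: another vial like vial_a, in the back bay; to be left alone, origin at the centre of its underside
- cap: round metal screw cap, 32 mm across, 10 tall, in the tray's back bay; to be left alone, origin at the centre of its underside
Not all that is in view belongs to the job. What is shaped like the tin_b but purple or red is not meant.

How it is judged:
By the outcome, as a careful person would: the job done as asked, in the order asked, and still so for the second after the job is handed in, with the robot touching nothing.
It also fails if it takes over 72 s, if anything falls off the work surface, if the arm or the gripper's body presses on something with over 40 N, if the wrist force passes 120 N, or if a joint passes its speed limit or range.

ROBOT

A 7-joint arm with a two-finger parallel gripper is mounted at the origin on the work surface. World frame = base frame: x ahead of the robot, y to its left, z up, the work surface at z = 0. Lengths are in m, angles in rad, forces in N, time in s.
With the tool pointing down it reaches from about 0.4 to 0.85 m from the base axis. Payload 10.4 kg.
Tool frame: the origin (TCP) lies midway between the tips of the shut fingers; the grasp point (between the pads) lies 19 mm behind it (ctrl.grip_depth is the distance from the TCP to the grasp point, in m); z points along the fingers, y is the line along which they close (so a half turn about z gives the same grasp; the last joint's range is limited). The gripper opens to 85 mm and grips with 20 to 120 N. Pads are 22 mm wide; open, the fingers measure 114 mm over their backs; the gripper's body (76 mm by 85 mm) begins 54 mm behind the grasp point. The pads swing forward as they close: fully open they stand 13 mm farther back than shut.
Start: joints at [-1.215, 0.332, -0.065, 1.46, 0.022, 1.35, -0.088], TCP at [0.231, 0.581, 0.231] pointing down, gripper open.
Joint ranges: [-2.6, 2.6], [-0.5, 2.12], [-1.47, 1.34], [0.16, 2.42], [-1.27, 4.41], [0.06, 2.06], [-2.6, 2.6]. Speed limits (rad/s): [2.22, 2.22, 2.79, 2.79, 3.14, 3.14, 3.14].

INTERFACE

Orientations are given as a unit quaternion [w, x, y, z].
In Python, from workcell import ctrl gives the robot as it stands.
- The arm moves only by the tool drive_tool, never from a script. Its argument "rows" is a list of rows, each a list of 7 numbers: the shift along the tool's x, y, z in mm, then the turn, a rotation vector about the tool's x, y, z in rad, then the closure in counts, from 0 (fully open) to 255 (shut). In form: [[x, y, z, rx, ry, rz, hand], ...]. A call has 1 to 8 rows; each row shifts and turns the commanded pose from where the row before left it, along the tool's axes as they then stand; what a row does not reach is not made up. A row lasts 1/12 s, in which the tool goes at most 41.7 mm and 7.16 degrees, less where a joint would pass 70% of its speed; a pose out of reach is approached as far as the arm can. A call with a gripper value outside its range is refused whole. The fingers move at their own pace and stop on an object; the grip force is fixed at half the most. Time passes only in rows, so rows that do not move let the fingers close. It gives the time, the measured TCP pose, the force, the opening and the grip force at its end, in the units of the state.
- ctrl.state(): the state, without advancing time (a new reading comes with each control period).
- ctrl.snapshot(name): name is "scene" or "top" or "wrist"; returns the picture (420x560x3 uint8, red, green, blue); there is no depth.
- ctrl.camera_info(name): a dict with "fx", "fy", "cx", "cy" (pixels), "rvec" (rotation vector, rad) and "tvec" (3), from world to camera coordinates, as OpenCV has them; the wrist camera has in their place "T_tool_cam" (4x4, takes a point from camera to tool coordinates, whose origin is the TCP and whose axes are the flange's). Camera axes: x right, y down, z forward; pixel columns grow to the right and rows downward; lengths in m; the calibration is good to about 2 mm. A picture is of the moment at which its call begins: read the wrist's pose just before it. camera_info takes no time and is no camera call.
- ctrl.finish_job(): hands the job in; it is judged then, once.
The state is a dict: "t": time; "joints": joint angles; "qd": joint speeds; "joint_torque": joint torques, N m; "position": TCP position; "eef_rot": TCP orientation; "wrist_force": force on the tool from outside, world axes, zero at the start; "wrist_torque": the same for the moment, N m; "finger_gap": opening from 0.0 (shut) to 1.0 (fully open); "grasp_force": force on a finger pad.
Only numpy, scipy, OpenCV 4.12 (cv2) and the standard library are available. Lean on these libraries where they do the work, as an engineer would, in place of code of your own. Each camera call takes 0.05 s, during which the arm holds its last target. There are 200 camera calls.

## Working session

There is one attempt and no reset: what is moved stays moved. The work goes in short steps, Python scripts to look and compute and a tool call to move; the robot and the scene stay as the last step left them, time stands still between calls to the robot, and variables do not carry over. Pictures are saved under pics/ and viewed, at most 10 in all, crops included, and the job is handed in when it is done.

Besides the shell and the picture viewer there is one more tool, called after "Request:" as name(argument=value, ...) on one line, values as JSON. drive_tool: Moves the arm, as the interface text tells. Its arguments: {"type":"object","properties":{"rows":{"type":"array","items":{"type":"array","items":{"type":"number"}}}},"required":["rows"]}

```bash
mkdir -p pics; ls; python3 - <<'E'
from workcell import ctrl
import cv2,numpy as np
s=ctrl.state();print({k:np.round(v,3) for k,v in s.items()})
for n in("scene","top"):
    cv2.imwrite(f"pics/{n}0.png",ctrl.snapshot(n)[:,:,::-1])
for n in("scene","top","wrist"): print(n,ctrl.camera_info(n))
print(ctrl.grip_depth)
E
```

```text
pics
{'t': np.float64(0.0), 'joints': array([-1.215,  0.333, -0.065,  1.461,  0.022,  1.35 , -0.089]), 'qd': array([ 0.001, -0.   ,  0.   ,  0.001,  0.001, -0.001,  0.   ]), 'joint_torque': array([ 1.0000e-03, -6.2546e+01,  5.0000e-02, -3.9161e+01,  1.6000e-02,
        1.0000e-02, -0.0000e+00]), 'position': array([0.231, 0.58 , 0.231]), 'eef_rot': array([-0.   ,  0.188,  0.982, -0.001]), 'wrist_force': array([ 0.303,  0.224, -0.372]), 'wrist_torque': array([-0.004,  0.044,  0.018]), 'grasp_force': np.float64(0.0), 'finger_gap': np.float64(1.003)}
scene {'fx': 447.95892750334144, 'fy': 447.95892750334144, 'cx': 281.59394261033117, 'cy': 214.00880228166784, 'rvec': array([ 1.41393385,  2.0500354 , -0.95026398]), 'tvec': array([ 0.13332351, -0.23882983,  1.28319956])}
top {'fx': 470.56747006289885, 'fy': 470.56747006289885, 'cx': 282.3139550985752, 'cy': 211.70548692714002, 'rvec': array([ 2.14678211, -2.15460154,  0.16059155]), 'tvec': array([0.04897813, 0.48211014, 1.06914367])}
wrist {'fx': 356.82410770925554, 'fy': 356.82410770925554, 'cx': 282.08274218507427, 'cy': 204.5874207362715, 'T_tool_cam': array([[-1.53815109e-04, -9.63077017e-01, -2.69225993e-01,
         6.80526896e-02],
       [ 9.99999971e-01, -9.88057929e-05, -2.17874641e-04,
         6.31719289e-04],
       [ 1.83228972e-04, -2.69226019e-01,  9.63077005e-01,
        -1.43066913e-01],
       [ 0.00000000e+00,  0.00000000e+00,  0.00000000e+00,
         1.00000000e+00]])}
0.0187
```

View pics/scene0.png

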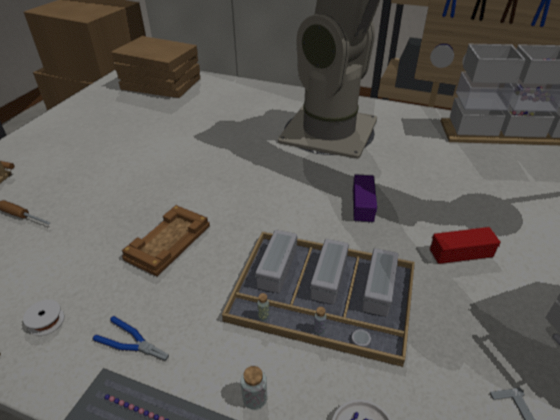

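View pics/top0.png

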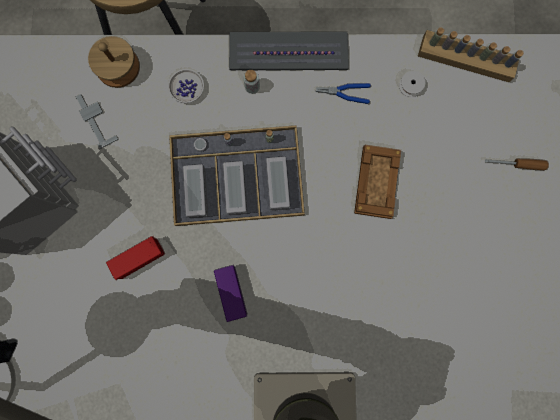

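Both views show three silver tins in the tray, top pixels (194,190), (233,187) and (279,182). Lookalikes are the purple box (230,293) and the red box (135,258), both excluded by colour. The cradle is at (378,182), with vials and the cap in the back bay at (227,136), (269,134) and (200,144).

```bash
cat >h.py <<'E'
from workcell import ctrl
import cv2,numpy as np
from scipy.spatial.transform import Rotation as R
def ray(n,uv,z,pose=None):
    c=ctrl.camera_info(n); d=np.array([(uv[0]-c['cx'])/c['fx'],(uv[1]-c['cy'])/c['fy'],1])
    if n=='wrist':
        T=c['T_tool_cam']; q=pose['eef_rot']; Rw=R.from_quat([q[1],q[2],q[3],q[0]]).as_matrix()
        o=Rw@T[:3,3]+pose['position']; d=Rw@T[:3,:3]@d
    else:
        M=R.from_rotvec(c['rvec']).as_matrix(); o=-M.T@c['tvec']; d=M.T@d
    return (o+d*(z-o[2])/d[2])
def rect(n,mask,z,pose=None):
    cs,_=cv2.findContours(mask,cv2.RETR_EXTERNAL,cv2.CHAIN_APPROX_NONE)
    c=max(cs,key=cv2.contourArea)
    P=np.array([ray(n,p[0],z,pose)[:2] for p in c])
    (x,y),(w,h),a=cv2.minAreaRect((P*1000).astype(np.float32))
    if w<h: w,h,a=h,w,a+90
    return np.round([x,y,w,h,(a+90)%180-90],1),c[:,0].min(0),c[:,0].max(0)
E
python3 - <<'E'
from h import *
im=cv2.imread('pics/top0.png'); hsv=cv2.cvtColor(im,cv2.COLOR_BGR2HSV)
def box(m,x0,y0,x1,y1):
    o=np.zeros(m.shape,np.uint8); o[y0:y1,x0:x1]=m[y0:y1,x0:x1]; return o
for p in[(194,190),(194,168),(210,190),(279,182),(172,180),(240,150),(378,182),(361,180),(340,180),(160,180)]: print(p,hsv[p[1],p[0]])
bright=((hsv[...,2]>100)&(hsv[...,1]<60)).astype(np.uint8)*255
for b in[(181,158,210,220),(221,155,250,218),(262,152,294,213)]: print(rect('top',box(bright,*b),.051))
wood=((hsv[...,1]>85)&(hsv[...,0]<25)).astype(np.uint8)*255
k=np.ones((3,3))
print('cradle',rect('top',box(cv2.morphologyEx(wood,cv2.MORPH_CLOSE,k),340,130,420,230),.028))
print('tray',rect('top',box(cv2.morphologyEx(wood,cv2.MORPH_CLOSE,k),160,115,315,235),.022))
out=np.hstack([cv2.resize(im[115:235,160:315],None,fx=3,fy=3),cv2.resize(im[130:250,340:420],None,fx=3,fy=3)])
cv2.imwrite('pics/c1.png',out)
E
```

```text
(194, 190) [ 90  11 114]
(194, 168) [ 15   4 137]
(210, 190) [114  23  55]
(279, 182) [ 90  12 108]
(172, 180) [ 18 113 120]
(240, 150) [110  31  75]
(378, 182) [ 16 122 130]
(361, 180) [ 14 150  95]
(340, 180) [ 30   8 136]
(160, 180) [ 23  15 132]
(array([532.6, 253. , 118.5,  45. ,   4.4]), array([183, 164], dtype=int32), array([204, 215], dtype=int32))
(array([539.7, 159.5, 119. ,  45.1,   4.4]), array([223, 161], dtype=int32), array([245, 212], dtype=int32))
(array([550.6,  58.3, 118.7,  45.3,   4.7]), array([266, 157], dtype=int32), array([288, 207], dtype=int32))
cradle (array([ 556.4, -180. ,  169.7,   92.2,   -8.8]), array([354, 145], dtype=int32), array([400, 218], dtype=int32))
tray (array([574.4, 158.3, 308.4, 221.2, -85.4]), array([170, 126], dtype=int32), array([303, 225], dtype=int32))
```

View pics/c1.png

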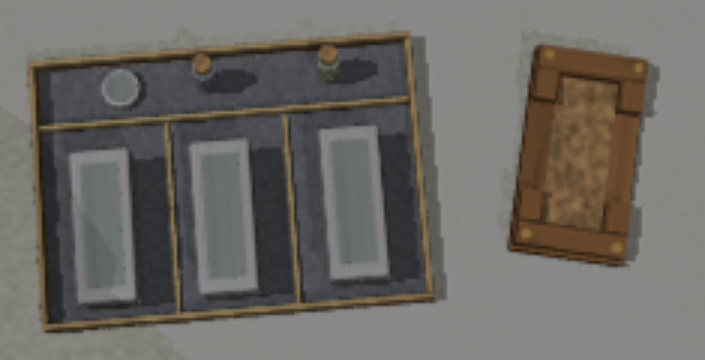

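The crop confirms three silver tins with 119×45 mm lids (120×46 expected). The tray reads 308×221 mm and the cradle 170×92 mm, so all match. Starting with the leftmost tin.

Request:
drive_tool(rows=[[0, 0, 0, 0, 0, -0.114, 70], [0, 0, 0, 0, 0, -0.114, 70], [0, 0, 0, 0, 0, -0.114, 70], [0, 0, 0, 0, 0, -0.114, 70], [-23, -29, 6, 0, 0, 0, 70], [-23, -29, 6, 0, 0, 0, 70], [-23, -29, 6, 0, 0, 0, 70], [-23, -29, 6, 0, 0, 0, 70]])

```text
t: 0.77
position: [0.3326, 0.4706, 0.2067]
eef_rot: [-0.0, -0.039, 0.999, -0.0]
wrist_force: [0.7, 0.9, -0.0]
finger_gap: 0.723
grasp_force: 0.0
```

Request:
drive_tool(rows=[[-23, -29, 6, 0, 0, 0, 70], [-23, -29, 6, 0, 0, 0, 70], [-23, -29, 6, 0, 0, 0, 70], [-23, -29, 6, 0, 0, 0, 70], [-23, -29, 6, 0, 0, 0, 70], [-23, -29, 6, 0, 0, 0, 70], [0, 0, 0, 0, 0, 0, 70]])

```text
t: 1.35
position: [0.4876, 0.3012, 0.1698]
eef_rot: [0.0, -0.034, 0.999, -0.002]
wrist_force: [-0.3, -1.5, -0.3]
finger_gap: 0.725
grasp_force: 0.0
```

```bash
cat >>h.py <<'E'
def go(x,y,z,yaw):
    "tool-frame shift (mm) and z-turn to a world target; yaw=deg of tool y, tool pointing down"
    s=ctrl.state(); q=s['eef_rot']; Rc=R.from_quat([q[1],q[2],q[3],q[0]])
    a=np.radians(yaw); Y=np.array([np.cos(a),np.sin(a),0]); Z=np.array([0,0,-1.]); G=np.column_stack([np.cross(Y,Z),Y,Z])
    d=np.array([x,y,z])-s['position']*1000
    print('t',round(s['t'],2),'pos',np.round(s['position']*1000,1),'shift now-axes',np.round(Rc.inv().apply(d),1),'shift goal-axes',np.round(G.T@d,1),'turn',np.round((Rc.inv()*R.from_matrix(G)).as_rotvec(),4))
    print('F',np.round(s['wrist_force'],2),'T',np.round(s['wrist_torque'],3),'gap',round(float(s['finger_gap']),3),'grasp',round(float(s['grasp_force']),1))
E
python3 - <<'E'
from h import *
go(532.6,253,140,94.4)
s=ctrl.state(); im=ctrl.snapshot('wrist')[:,:,::-1]; cv2.imwrite('pics/w1.png',im)
hsv=cv2.cvtColor(im,cv2.COLOR_BGR2HSV); m=((hsv[...,2]>95)&(hsv[...,1]<60)).astype(np.uint8)*255
n,l,st,ce=cv2.connectedComponentsWithStats(m)
for i in range(1,n):
    if st[i,4]>1500: print(st[i],rect('wrist',(l==i).astype(np.uint8),.051,s)[0])
E
```

```text
t 1.35 pos [487.6 301.2 169.8] shift now-axes [-41.7 -51.   30.1] shift goal-axes [-41.2 -51.5  29.8] turn [-0.0044  0.0003 -0.0097]
F [-0.34 -1.46 -0.28] T [-0.126 -0.005 -0.003] gap 0.725 grasp 0.0
[     0      0    560    378 117641] [501.  317.6 445.8 297.  -86.2]Traceback (most recent call last):
  File "<stdin>", line 7, in <module>
  File "h.py", line 15, in rect
    P=np.array([ray(n,p[0],z,pose)[:2] for p in c])
                ~~~^^^^^^^^^^^^^^^
  File "h.py", line 5, in ray
    c=ctrl.camera_info(n); d=np.array([(uv[0]-c['cx'])/c['fx'],(uv[1]-c['cy'])/c['fy'],1])
ValueError: time passes only in moves, steps and waits
```

View pics/w1.png

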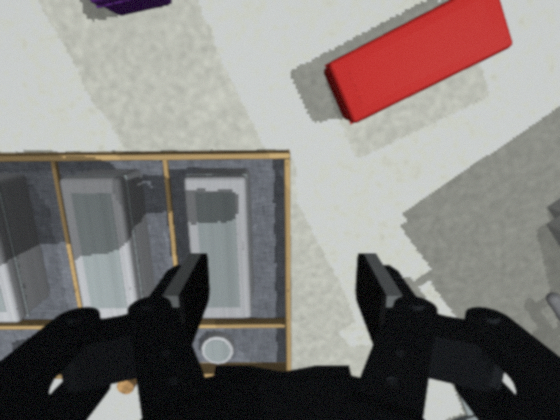

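The wrist view shows the left tin at (218,245), its lid spanning columns 187–248 and its far end at row 318, with the cap behind it at (217,350). Red and purple boxes are outside the tray. Moving over the tin, then checking centring.

Request:
drive_tool(rows=[[-14, -17, 10, 0, 0, -0.01, 70], [-14, -17, 10, 0, 0, 0, 70], [-13, -17, 10, 0, 0, 0, 70], [0, 0, 0, 0, 0, 0, 70], [0, 0, 0, 0, 0, 0, 70]])

```text
t: 1.82
position: [0.5277, 0.2613, 0.1405]
eef_rot: [-0.001, -0.043, 0.999, -0.0]
wrist_force: [0.2, 1.0, 0.9]
finger_gap: 0.725
grasp_force: 0.0
```

```bash
python3 - <<'E'
from h import *
go(532.6,253,15,94.4)
s=ctrl.state(); im=ctrl.snapshot('wrist')[:,:,::-1]; cv2.imwrite('pics/w2.png',im)
E
```

```text
t 1.82 pos [527.7 261.3 140.5] shift now-axes [ -4.4  -8.6 125.5] shift goal-axes [ -4.3  -8.7 125.5] turn [-0.0007 -0.0015  0.0089]
F [0.2  1.01 0.91] T [ 0.056  0.056 -0.042] gap 0.725 grasp 0.0
```

View pics/w2.png

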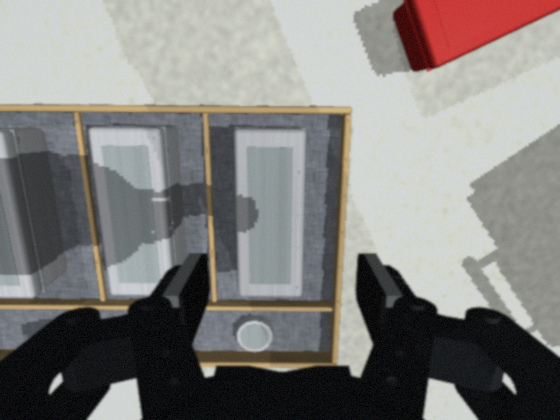

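```bash
python3 - <<'E'
from h import *
s=ctrl.state()
P=np.array([ray('wrist',p,.051,s)*1000 for p in[(235,128),(306,128),(301,297),(239,297)]])
print(P.round(1),P.mean(0),np.linalg.norm(P-np.roll(P,1,0),axis=1))
E
```

```text
[[476.5 228.4  51. ]
 [472.5 273.7  51. ]
 [593.2 282.8  51. ]
 [597.2 237.6  51. ]] [534.8386199  255.62179064  51.        ] [121.03090054  45.4478674  121.04296999  45.32917662]
```

Request:
drive_tool(rows=[[-3, -4, 10, 0, 0, 0, 70], [-3, -3, 15, 0, 0, 0.009, 70], [0, 0, 30, 0, 0, 0, 70], [0, 0, 25, 0, 0, 0, 70], [0, 0, 20, 0, 0, 0, 70], [0, 0, 15, 0, 0, 0, 70], [0, 0, 8, 0, 0, 0, 70], [0, 0, 0, 0, 0, 0, 80]])

```text
t: 2.53
position: [0.533, 0.2557, 0.0164]
eef_rot: [-0.001, -0.04, 0.999, -0.0]
wrist_force: [-0.3, -1.3, 0.2]
finger_gap: 0.687
grasp_force: 0.0
```

```bash
python3 - <<'E'
from h import *
go(534,254.5,15,94.4)
E
```

```text
t 2.53 pos [533.  255.7  16.4] shift now-axes [-0.9 -1.3  1.4] shift goal-axes [-0.9 -1.2  1.4] turn [-0.0009 -0.0027  0.0027]
F [-0.25 -1.34  0.18] T [-0.041  0.019  0.007] gap 0.687 grasp 0.0
```

Request:
drive_tool(rows=[[-1, -1, 1, 0, 0, 0, 95], [0, 0, 0, 0, 0, 0, 108], [0, 0, 0, 0, 0, 0, 114], [0, 0, 0, 0, 0, 0, 118], [0, 0, 0, 0, 0, 0, 121], [0, 0, 0, 0, 0, 0, 121], [0, 0, 0, 0, 0, 0, 121]])

```text
t: 3.12
position: [0.5364, 0.2547, 0.0186]
eef_rot: [0.001, -0.039, 0.999, 0.0]
wrist_force: [-1.4, -0.5, 5.5]
finger_gap: 0.534
grasp_force: 35.3
```

Request:
drive_tool(rows=[[0, 0, -1, 0, 0, 0, 121], [0, 0, -2, 0, 0, 0, 121], [0, 0, -4, 0, 0, 0, 121], [0, 0, -10, 0, 0, 0, 121], [0, 0, -20, 0, 0, 0, 121], [0, 0, -25, 0, 0, 0, 121], [0, 0, -25, 0, 0, 0, 121], [0, 0, -20, 0, 0, 0, 121]])

```text
t: 3.78
position: [0.5359, 0.2548, 0.1271]
eef_rot: [0.001, -0.039, 0.999, 0.0]
wrist_force: [0.1, 0.6, -1.8]
finger_gap: 0.53
grasp_force: 35.4
```

Request:
drive_tool(rows=[[0, 0, -10, 0, 0, 0, 121], [0, 0, 0, 0, 0, 0, 121], [0, 0, 0, 0, 0, 0, 121], [0, 0, 0, 0, 0, 0, 121]])

```text
t: 4.12
position: [0.5348, 0.2542, 0.1329]
eef_rot: [-0.001, -0.039, 0.999, -0.0]
wrist_force: [0.0, -0.5, -3.0]
finger_gap: 0.531
grasp_force: 35.4
```

```bash
python3 - <<'E'
from h import *
go(534,254.5,130,94.4)
E
```

```text
t 4.12 pos [534.8 254.2 132.9] shift now-axes [0.8 0.3 2.9] shift goal-axes [0.8 0.3 2.9] turn [-0.0008 -0.002   0.0015]
F [ 0.02 -0.48 -3.04] T [ 0.023 -0.024  0.   ] gap 0.531 grasp 35.4
```

Request:
drive_tool(rows=[[8, 0, 0, 0, -0.026, 0, 121], [17, 0, -1, 0, -0.026, 0, 121], [17, 0, -1, 0, 0, 0, 121], [17, 0, -1, 0, 0, 0, 121], [11, 0, 0, 0, 0, 0, 121], [0, 0, 0, 0, 0, 0, 121], [0, 0, 0, 0, 0, 0, 121]])

```text
t: 4.7
position: [0.4655, 0.249, 0.134]
eef_rot: [0.026, -0.039, 0.999, 0.001]
wrist_force: [0.8, 0.3, -3.6]
finger_gap: 0.537
grasp_force: 35.4
```

Request:
drive_tool(rows=[[-8, 0, 0, 0, 0.035, 0, 121], [-17, 0, -1, 0, 0.035, 0, 121], [-17, 0, -1, 0, 0.034, 0, 121], [-17, 0, -1, 0, 0, 0, 121], [-11, 0, 0, 0, 0, 0, 121], [0, 0, 0, 0, 0, 0, 121], [0, 0, 0, 0, 0, 0, 121]])

```text
t: 5.28
position: [0.5361, 0.2541, 0.1356]
eef_rot: [-0.026, -0.039, 0.999, -0.001]
wrist_force: [-0.2, -0.3, -3.0]
finger_gap: 0.534
grasp_force: 35.4
```

Request:
drive_tool(rows=[[8, 0, 0, 0, -0.035, 0, 121], [17, 0, -1, 0, -0.035, 0, 121], [17, 0, -1, 0, -0.034, 0, 121], [17, 0, -1, 0, 0, 0, 121], [11, 0, 0, 0, 0, 0, 121], [0, 0, 0, 0, 0, 0, 121], [0, 0, 0, 0, 0, 0, 121], [0, 0, 0, 0, 0, 0, 121]])

```text
t: 5.95
position: [0.4665, 0.2491, 0.1386]
eef_rot: [0.026, -0.039, 0.999, 0.001]
wrist_force: [0.1, 1.0, -2.2]
finger_gap: 0.534
grasp_force: 35.4
```

```bash
cat >>h.py <<'E'
def sample(n=10):
    F=[];T=[]
    for _ in range(n):
        ctrl.snapshot('wrist'); s=ctrl.state(); q=s['eef_rot']; Rc=R.from_quat([q[1],q[2],q[3],q[0]])
        F.append(Rc.inv().apply(s['wrist_force'])); T.append(Rc.inv().apply(s['wrist_torque']))
    print('tool F',np.mean(F,0).round(3),'T',np.mean(T,0).round(4),'sd',np.std(T,0).round(4),'Ty',np.array(T)[:,1].round(3))
E
python3 - <<'E'
from h import *
sample();go(534,254.5,130,94.4)
E
```

```text
tool F [0.123 0.213 2.519] T [-0.0149  0.0948 -0.0107] sd [0.026  0.0324 0.0485] Ty [0.054 0.111 0.137 0.117 0.131 0.066 0.128 0.046 0.071 0.088]
t 6.45 pos [465.8 249.1 138.3] shift now-axes [-67.9   0.1  11.9] shift goal-axes [-68.4   0.2   8.3] turn [0.     0.0519 0.0013]
F [-0.48 -0.04 -2.76] T [-0.037  0.085  0.119] gap 0.532 grasp 35.4
```

Request:
drive_tool(rows=[[-8, 0, 0, 0, 0.035, 0, 121], [-17, 0, -1, 0, 0.035, 0, 121], [-17, 0, -1, 0, 0.034, 0, 121], [-17, 0, -1, 0, 0, 0, 121], [-11, 0, 0, 0, 0, 0, 121], [0, 0, 0, 0, 0, 0, 121], [0, 0, 0, 0, 0, 0, 121], [0, 0, 0, 0, 0, 0, 121]])

```text
t: 7.12
position: [0.5348, 0.2547, 0.1402]
eef_rot: [-0.026, -0.039, 0.999, -0.001]
wrist_force: [0.2, 0.5, -2.4]
finger_gap: 0.53
grasp_force: 35.4
```

```bash
python3 - <<'E'
from h import *
sample();go(534,254.5,30,94.4)
E
```

```text
tool F [0.014 0.12  2.334] T [-0.006  -0.0895  0.001 ] sd [0.0432 0.0353 0.0238] Ty [-0.137 -0.152 -0.033 -0.107 -0.073 -0.074 -0.075 -0.069 -0.06  -0.115]
t 7.62 pos [535.5 254.6 140.4] shift now-axes [ -4.3  -0.  110.4] shift goal-axes [  1.5   0.  110.4] turn [ 0.0001 -0.0519  0.0015]
F [-0.44  0.22 -2.09] T [-0.043 -0.119 -0.001] gap 0.541 grasp 35.4
```

Request:
drive_tool(rows=[[0, 0, 0, 0, -0.021, 0, 121], [0, 0, 0, 0, -0.021, 0, 121], [0, 0, 0, 0, 0, 0, 121], [0, 0, 0, 0, 0, 0, 121]])

```text
t: 7.95
position: [0.5351, 0.2547, 0.1405]
eef_rot: [-0.005, -0.039, 0.999, -0.0]
wrist_force: [-0.1, 0.1, -2.0]
finger_gap: 0.533
grasp_force: 35.4
```

```bash
python3 - <<'E'
from h import *
sample(12)
E
```

```text
tool F [ 0.045 -0.039  2.581] T [-0.0043 -0.0208  0.0088] sd [0.0309 0.0278 0.0255] Ty [-0.023  0.014 -0.042 -0.085 -0.047  0.006  0.005  0.001 -0.041 -0.022
 -0.018  0.002]
```

Request:
drive_tool(rows=[[0, 0, 0, 0, -0.01, 0, 121], [0, 0, 0, 0, -0.01, 0, 121], [0, 0, 0, 0, 0, 0, 121], [0, 0, 0, 0, 0, 0, 121], [0, 0, 0, 0, 0, 0, 121], [0, 0, 0, 0, 0, 0, 121], [0, 0, 0, 0, 0, 0, 121]])

```text
t: 9.13
position: [0.5356, 0.2545, 0.1404]
eef_rot: [0.005, -0.039, 0.999, 0.0]
wrist_force: [-0.2, 0.8, -2.8]
finger_gap: 0.535
grasp_force: 35.4
```

```bash
python3 - <<'E'
from h import *
sample(12);go(534,254.5,30,94.4)
E
```

```text
tool F [0.035 0.218 2.547] T [0.0008 0.009  0.0056] sd [0.0247 0.0391 0.0332] Ty [ 0.089 -0.045  0.019 -0.019  0.041  0.014  0.01  -0.    -0.055  0.058
 -0.012  0.007]
t 9.73 pos [535.5 254.6 140.3] shift now-axes [  2.6   0.  110.3] shift goal-axes [  1.5   0.  110.3] turn [0.0001 0.01   0.0015]
F [-0.31  0.05 -1.94] T [0.031 0.01  0.025] gap 0.534 grasp 35.4
```

Tin 1 is quiet: the moment follows tilt linearly, with no ±0.039 Nm step. Putting it back.

Request:
drive_tool(rows=[[1, 0, 10, 0, 0.01, 0, 121], [0, 0, 20, 0, 0, 0, 121], [0, 0, 25, 0, 0, 0, 121], [0, 0, 25, 0, 0, 0, 121], [0, 0, 17, 0, 0, 0, 121], [0, 0, 10, 0, 0, 0, 121], [0, 0, 4, 0, 0, 0, 121], [0, 0, 2, 0, 0, 0, 121]])

```text
t: 10.4
position: [0.5345, 0.2544, 0.0268]
eef_rot: [-0.0, -0.039, 0.999, -0.0]
wrist_force: [-0.4, 0.2, -1.7]
finger_gap: 0.534
grasp_force: 35.4
```

Request:
drive_tool(rows=[[0, 0, 1.1, 0, 0, 0, 121], [0, 0, 1.1, 0, 0, 0, 121], [0, 0, 1.1, 0, 0, 0, 121], [0, 0, 1.1, 0, 0, 0, 121], [0, 0, 1.1, 0, 0, 0, 121], [0, 0, 1.1, 0, 0, 0, 121], [0, 0, 1.1, 0, 0, 0, 121], [0, 0, 1.1, 0, 0, 0, 121]])

```text
t: 11.07
position: [0.5346, 0.2545, 0.0185]
eef_rot: [0.0, -0.039, 0.999, 0.0]
wrist_force: [-3.4, -1.8, 22.4]
finger_gap: 0.53
grasp_force: 38.7
```

Request:
drive_tool(rows=[[0, 0, -1, 0, 0, 0, 119], [0, 0, -0.5, 0, 0, 0, 110], [0, 0, 0, 0, 0, 0, 90], [0, 0, 0, 0, 0, 0, 70], [0, 0, -10, 0, 0, 0, 70], [0, 0, -25, 0, 0, 0, 70], [0, 0, -35, 0, 0, 0, 70], [0, 0, -20, 0, 0, 0, 70]])

```text
t: 11.73
position: [0.5356, 0.2549, 0.114]
eef_rot: [0.001, -0.039, 0.999, 0.001]
wrist_force: [0.9, -0.3, 0.8]
finger_gap: 0.725
grasp_force: 0.0
```

Request:
drive_tool(rows=[[0, -24, 0, 0, 0, 0, 70], [0, -28, 0, 0, 0, 0, 70], [0, -28, 0, 0, 0, 0, 70], [0, -14, 0, 0, 0, 0, 70], [0, 0, 0, 0, 0, 0, 70], [0, 0, 0, 0, 0, 0, 70]])

```text
t: 12.23
position: [0.5422, 0.1607, 0.1107]
eef_rot: [0.0, -0.038, 0.999, 0.0]
wrist_force: [0.1, 0.7, 0.3]
finger_gap: 0.726
grasp_force: 0.0
```

```bash
python3 - <<'E'
from h import *
go(541,161,16,94.4)
cv2.imwrite('pics/w3.png',ctrl.snapshot('wrist')[:,:,::-1])
E
```

```text
t 12.23 pos [542.2 160.7 110.7] shift now-axes [ 1.2  0.3 94.7] shift goal-axes [ 1.2  0.4 94.7] turn [0.0006 0.0006 0.0001]
F [0.14 0.71 0.28] T [-0.045  0.012  0.015] gap 0.726 grasp 0.0
```

View pics/w3.png

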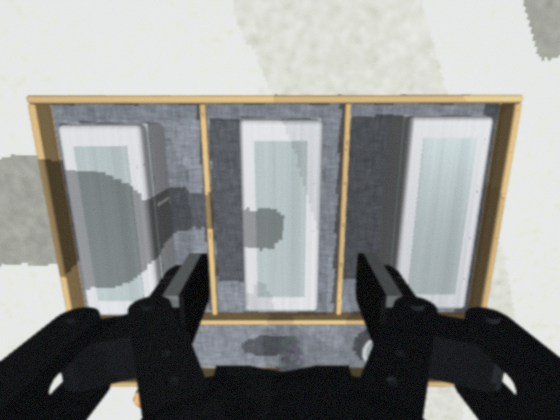

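Tin 1 lies flat at (445,210), and tin 2 is centred between the fingers at (281,215). Grasp, lift and shake tin 2.

Request:
drive_tool(rows=[[1, 0, 20, 0, 0, 0, 70], [0, 0, 25, 0, 0, 0, 70], [0, 0, 20, 0, 0, 0, 70], [0, 0, 15, 0, 0, 0, 70], [0, 0, 9, 0, 0, 0, 75], [0, 0, 4, 0, 0, 0, 85], [0, 0, 1, 0, 0, 0, 98], [0, 0, 0, 0, 0, 0, 108]])

```text
t: 12.95
position: [0.5413, 0.1613, 0.0165]
eef_rot: [0.0, -0.039, 0.999, 0.0]
wrist_force: [0.4, 0.1, 0.2]
finger_gap: 0.578
grasp_force: 0.0
```

Request:
drive_tool(rows=[[0, 0, 0, 0, 0, 0, 114], [0, 0, 0, 0, 0, 0, 118], [0, 0, 0, 0, 0, 0, 120], [0, 0, 0, 0, 0, 0, 120], [0, 0, 0, 0, 0, 0, 120]])

```text
t: 13.37
position: [0.5417, 0.1609, 0.0171]
eef_rot: [0.001, -0.039, 0.999, 0.0]
wrist_force: [-1.2, -0.6, 6.8]
finger_gap: 0.533
grasp_force: 25.5
```

Request:
drive_tool(rows=[[0, 0, -1, 0, 0, 0, 120], [0, 0, -2, 0, 0, 0, 120], [0, 0, -4, 0, 0, 0, 120], [0, 0, -10, 0, 0, 0, 120], [0, 0, -20, 0, 0, 0, 120], [0, 0, -25, 0, 0, 0, 120], [0, 0, -25, 0, 0, 0, 120], [0, 0, -20, 0, 0, 0, 120]])

```text
t: 14.03
position: [0.5413, 0.1608, 0.1257]
eef_rot: [0.001, -0.039, 0.999, 0.0]
wrist_force: [0.6, 0.4, -2.4]
finger_gap: 0.536
grasp_force: 25.5
```

Request:
drive_tool(rows=[[0, 0, -10, 0, 0, 0, 120], [0, 0, 0, 0, 0, 0, 120], [8, 0, 0, 0, -0.026, 0, 120], [17, 0, -1, 0, -0.026, 0, 120], [17, 0, -1, 0, 0, 0, 120], [17, 0, -1, 0, 0, 0, 120], [11, 0, 0, 0, 0, 0, 120], [0, 0, 0, 0, 0, 0, 120]])

```text
t: 14.7
position: [0.4685, 0.1549, 0.1318]
eef_rot: [0.024, -0.04, 0.999, 0.001]
wrist_force: [0.3, 0.9, -2.6]
finger_gap: 0.535
grasp_force: 25.5
```

Request:
drive_tool(rows=[[0, 0, 0, 0, 0, 0, 120], [-8, 0, 0, 0, 0.035, 0, 120], [-17, 0, -1, 0, 0.035, 0, 120], [-17, 0, -1, 0, 0.034, 0, 120], [-17, 0, -1, 0, 0, 0, 120], [-11, 0, 0, 0, 0, 0, 120], [0, 0, 0, 0, 0, 0, 120], [0, 0, 0, 0, 0, 0, 120]])

```text
t: 15.37
position: [0.5412, 0.1604, 0.1341]
eef_rot: [-0.027, -0.039, 0.999, -0.001]
wrist_force: [-0.8, 0.4, -2.4]
finger_gap: 0.534
grasp_force: 25.6
```

Request:
drive_tool(rows=[[8, 0, 0, 0, -0.035, 0, 120], [17, 0, -1, 0, -0.035, 0, 120], [17, 0, -1, 0, -0.034, 0, 120], [17, 0, -1, 0, 0, 0, 120], [11, 0, 0, 0, 0, 0, 120], [0, 0, 0, 0, 0, 0, 120], [0, 0, 0, 0, 0, 0, 120], [0, 0, 0, 0, 0, 0, 120]])

```text
t: 16.03
position: [0.4716, 0.1553, 0.1373]
eef_rot: [0.026, -0.039, 0.999, 0.001]
wrist_force: [0.5, -0.6, -2.7]
finger_gap: 0.534
grasp_force: 25.8
```

```bash
python3 - <<'E'
from h import *
sample();go(541,161,130,94.4)
E
```

```text
tool F [ 0.265 -0.08   2.685] T [ 0.0081  0.0297 -0.014 ] sd [0.0197 0.0391 0.0286] Ty [ 0.001  0.072 -0.05   0.077  0.024  0.041  0.002  0.032  0.084  0.015]
t 16.53 pos [471.2 155.2 137.1] shift now-axes [-69.6   0.3  10.7] shift goal-axes [-70.    0.4   7.1] turn [0.0001 0.052  0.0013]
F [ 0.   -0.62 -2.65] T [-0.021  0.014 -0.024] gap 0.536 grasp 25.8
```

Request:
drive_tool(rows=[[-8, 0, 0, 0, 0.035, 0, 120], [-17, 0, -1, 0, 0.035, 0, 120], [-17, 0, -1, 0, 0.034, 0, 120], [-17, 0, -1, 0, 0, 0, 120], [-11, 0, 0, 0, 0, 0, 120], [0, 0, 0, 0, 0, 0, 120], [0, 0, 0, 0, 0, 0, 120], [0, 0, 0, 0, 0, 0, 120]])

```text
t: 17.2
position: [0.5402, 0.1607, 0.1389]
eef_rot: [-0.026, -0.039, 0.999, -0.001]
wrist_force: [0.4, -0.1, -2.2]
finger_gap: 0.537
grasp_force: 25.8
```

```bash
python3 - <<'E'
from h import *
sample();go(541,161,130,94.4)
E
```

```text
tool F [-0.173 -0.008  2.703] T [ 0.0168 -0.044   0.0046] sd [0.0354 0.0221 0.0336] Ty [-0.084 -0.007 -0.028 -0.08  -0.028 -0.046 -0.042 -0.039 -0.037 -0.05 ]
t 17.7 pos [540.8 160.7 139.1] shift now-axes [-0.7  0.3  9.1] shift goal-axes [-0.2  0.3  9.1] turn [ 0.0001 -0.0519  0.0015]
F [ 0.32 -0.38 -2.61] T [-0.022 -0.052  0.082] gap 0.534 grasp 25.8
```

Tin 2 swings 0.074 Nm against 0.184 for the quiet one, so its bead probably shifts. Confirming with small tilts.

Request:
drive_tool(rows=[[0, 0, 0, 0, -0.021, 0, 120], [0, 0, 0, 0, -0.021, 0, 120], [0, 0, 0, 0, 0, 0, 120], [0, 0, 0, 0, 0, 0, 120]])

```text
t: 18.03
position: [0.5405, 0.1608, 0.1393]
eef_rot: [-0.005, -0.039, 0.999, -0.0]
wrist_force: [-1.4, 0.5, -2.3]
finger_gap: 0.537
grasp_force: 25.8
```

```bash
python3 - <<'E'
from h import *
sample(12)
E
```

```text
tool F [-0.157 -0.128  2.534] T [0.0125 0.0188 0.0185] sd [0.0237 0.0265 0.0209] Ty [ 0.002  0.01  -0.009  0.014  0.089  0.012  0.038 -0.021  0.036  0.024
  0.019  0.013]
```

Request:
drive_tool(rows=[[0, 0, 0, 0, -0.01, 0, 120], [0, 0, 0, 0, -0.01, 0, 120], [0, 0, 0, 0, 0, 0, 120], [0, 0, 0, 0, 0, 0, 120], [0, 0, 0, 0, 0, 0, 120], [0, 0, 0, 0, 0, 0, 120], [0, 0, 0, 0, 0, 0, 120], [0, 0, 0, 0, 0, 0, 120]])

```text
t: 19.3
position: [0.541, 0.1607, 0.1391]
eef_rot: [0.005, -0.039, 0.999, 0.0]
wrist_force: [-0.2, 0.0, -2.8]
finger_gap: 0.538
grasp_force: 25.8
```

```bash
python3 - <<'E'
from h import *
sample(12);go(556.4,-180,150,81.2)
E
```

```text
tool F [-0.12   0.327  2.677] T [0.0022 0.0501 0.0054] sd [0.0256 0.0178 0.0332] Ty [0.04  0.074 0.04  0.072 0.068 0.045 0.023 0.077 0.036 0.029 0.052 0.045]
t 19.9 pos [540.9 160.7 139.1] shift now-axes [  11.1 -340.9  -11.1] shift goal-axes [ -67.4 -334.3  -10.9] turn [0.0012 0.0099 0.2318]
F [ 0.47  0.27 -3.12] T [ 0.028  0.047 -0.041] gap 0.537 grasp 25.8
```

In tin 2 the moment offset flips from about +0.04 to −0.06 Nm between the dips, and bead friction explains the ±0.6° readings. Tin 1 showed no such flip, so tin 2 is the loose one. Taking it beside the cradle and measuring from there.

Request:
drive_tool(rows=[[0, 0, -5, 0, 0.01, 0, 120], [0, 0, -6, 0, 0, 0.058, 120], [0, 0, 0, 0, 0, 0.058, 120], [0, 0, 0, 0, 0, 0.058, 120], [0, 0, 0, 0, 0, 0.058, 120], [-4, -12, 0, 0, 0, 0, 120], [-7, -22, 0, 0, 0, 0, 120], [-8, -25, 0, 0, 0, 0, 120]])

```text
t: 20.57
position: [0.5506, 0.0993, 0.1503]
eef_rot: [-0.0, 0.075, 0.997, 0.0]
wrist_force: [1.2, -0.2, -2.5]
finger_gap: 0.533
grasp_force: 25.8
```

Request:
drive_tool(rows=[[-8, -25, 0, 0, 0, 0, 120], [-8, -25, 0, 0, 0, 0, 120], [-8, -25, 0, 0, 0, 0, 120], [-8, -25, 0, 0, 0, 0, 120], [-8, -25, 0, 0, 0, 0, 120], [-6, -18, 0, 0, 0, 0, 120], [-2, -11, 0, 0, 0, 0, 120], [0, 0, 0, 0, 0, 0, 120]])

```text
t: 21.23
position: [0.5741, -0.0639, 0.1503]
eef_rot: [-0.0, 0.079, 0.997, -0.001]
wrist_force: [-0.8, -0.4, -2.3]
finger_gap: 0.531
grasp_force: 25.8
```

Request:
drive_tool(rows=[[0, 0, 0, 0, 0, 0, 120], [0, 0, 0, 0, 0, 0, 120]])

```text
t: 21.4
position: [0.5744, -0.0585, 0.15]
eef_rot: [-0.0, 0.076, 0.997, 0.0]
wrist_force: [-0.6, 0.3, -3.0]
finger_gap: 0.536
grasp_force: 25.8
```

```bash
python3 - <<'E'
from h import *
go(556.4,-180,150,81.2)
s=ctrl.state()
import pickle; pickle.dump({k:np.array(v) for k,v in s.items()},open('s4.pkl','wb'))
im=ctrl.snapshot('wrist')[:,:,::-1]; cv2.imwrite('pics/w4.png',im)
hsv=cv2.cvtColor(im,cv2.COLOR_BGR2HSV); m=((hsv[...,1]>85)&(hsv[...,0]<25)&(hsv[...,2]>40)).astype(np.uint8)*255
m=cv2.morphologyEx(m,cv2.MORPH_CLOSE,np.ones((5,5)))
ctrl2=ctrl.state()
c=max(cv2.findContours(m,cv2.RETR_EXTERNAL,cv2.CHAIN_APPROX_NONE)[0],key=cv2.contourArea)
print(c[:,0].min(0),c[:,0].max(0),cv2.boxPoints(cv2.minAreaRect(c)))
E
```

```text
t 21.4 pos [574.4 -58.5 150. ] shift now-axes [-6.000e-01 -1.228e+02 -1.000e-01] shift goal-axes [  -0.8 -122.8    0. ] turn [ 0.0009 -0.0004  0.0019]
F [-0.6  0.3 -3. ] T [ 0.053  0.069 -0.028] gap 0.536 grasp 25.8
[47 91] [191 299] [[ 46.565094  91.80246 ]
 [178.49435   82.54428 ]
 [193.52896  296.78745 ]
 [ 61.5997   306.04562 ]]
```

View pics/w4.png

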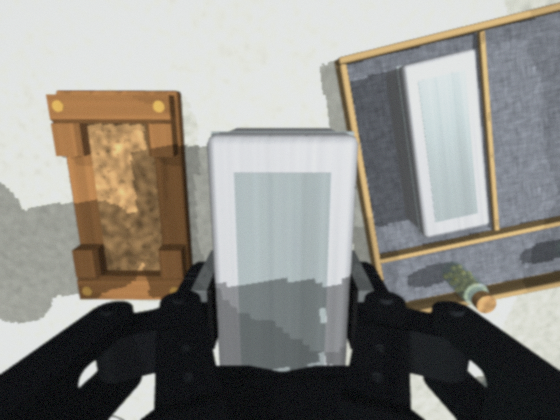

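The picture shows the cradle at left with pins at (57,106), (159,106) and (87,292). The held tin's near lid edge is at row ~136, columns 210–357, and tin 3 is at (447,145).

```bash
python3 - <<'E'
from h import *
import pickle
s=pickle.load(open('s4.pkl','rb')); im=cv2.imread('pics/w4.png'); hsv=cv2.cvtColor(im,cv2.COLOR_BGR2HSV)
q=s['eef_rot'];Rc=R.from_quat([q[1],q[2],q[3],q[0]])
tool=lambda P:Rc.inv().apply(P-s['position'])*1000
pins=[]
for (u,v) in[(57,106),(159,106),(87,292)]:
    w=im[v-10:v+11,u-10:u+11].astype(float); g=w[...,1]; t=g>np.percentile(g,90); yy,xx=np.nonzero(t)
    p=(u-10+np.median(xx),v-10+np.median(yy)); pins.append(tool(ray('wrist',p,.028,s))); print(p,pins[-1].round(1))
a,b,c=pins; print('sep',np.linalg.norm(a-b),np.linalg.norm(a-c),'centre',((b+c)/2).round(1),'axis angle deg (tool x)',np.degrees(np.arctan2(*(a-c)[1::-1])), 'perp',np.degrees(np.arctan2(*(b-a)[:2])))
# outer: mask edge columns/rows
m=((hsv[...,1]>85)&(hsv[...,0]<25)&(hsv[...,2]>40))
for v in(100,110,285,292): xs=np.nonzero(m[v,:205])[0]; print('row',v,xs.min(),xs.max(),[tool(ray('wrist',(x,v),.028,s))[:2].round(1) for x in(xs.min(),xs.max())])
for u in(70,100,130,150,165): ys=np.nonzero(m[:320,u])[0]; print('col',u,ys.min(),ys.max(),[tool(ray('wrist',(u,y),.028,s))[:2].round(1) for y in(ys.min(),ys.max())])
# tin near lid edge
zl=s['position'][2]+.034
for u in(235,282,330): print('tin col',u,im[120:150,u].mean(1).round().astype(int))
for v in range(128,144,3): print(v,tool(ray('wrist',(282,v),zl,s)).round(1))
for u in(210,357): print(u,tool(ray('wrist',(u,160),zl,s)).round(1))
E
```

```text
(np.float64(54.0), np.float64(107.0)) [  66.5 -162.8  121.9]
(np.float64(158.0), np.float64(106.5)) [ 66.8 -88.3 122. ]
(np.float64(85.0), np.float64(301.0)) [ -89.6 -163.8  121.8]
sep 74.50278984040416 156.0311540775492 centre [ -11.4 -126.1  121.9] axis angle deg (tool x) 0.3610007733561141 perp 0.2564388055592759
row 100 48 179 [array([  71.3, -166.3]), array([ 71.3, -72.9])]
row 110 49 180 [array([  64.4, -166.8]), array([ 64.4, -72.8])]
row 285 78 180 [array([ -74.8, -167.4]), array([-74.8, -83.5])]
row 292 80 176 [array([ -81.2, -166.7]), array([-81.3, -87.3])]
col 70 91 178 [array([  77.4, -149.6]), array([  14.7, -159.6])]
col 100 91 298 [array([  77.4, -128.4]), array([ -86.8, -150.9])]
col 130 91 298 [array([  77.4, -107.2]), array([ -86.8, -126. ])]
col 150 91 298 [array([ 77.4, -93. ]), array([ -86.8, -109.4])]
col 165 92 296 [array([ 76.7, -82.4]), array([-85. , -96.7])]
tin col 235 [229 230 229 228 228 228 226 215 175 132 118 127 126 123 133 147 172 190
 200 204 207 212 220 221 221 226 226 226 225 224]
tin col 282 [229 228 228 228 228 228 221 194 147 116 118 129 134 128 132 148 169 187
 195 202 204 208 213 220 222 224 224 224 223 223]
tin col 330 [162 163 159 158 161 163 170 165 145 122 119 133 135 130 130 148 170 187
 198 203 209 215 219 221 226 228 226 227 227 228]
128 [ 61.2   0.5 -34. ]
131 [ 60.4   0.5 -34. ]
134 [ 59.5   0.5 -34. ]
137 [ 58.6   0.5 -34. ]
140 [ 57.7   0.5 -34. ]
143 [ 56.8   0.5 -34. ]
210 [ 51.6 -21.6 -34. ]
357 [ 51.6  23.5 -34. ]
```

Cradle axes agree with the tool yaw. Moving the tin above the pocket (underside ~10 mm over the top) for a direct relative look.

Request:
drive_tool(rows=[[0, -12, 0, 0, 0, 0, 120], [-1, -22, 0, 0, 0, 0, 120], [-1, -25, 0, 0, 0, 0, 120], [-1, -25, 0, 0, 0, 0, 120], [0, -22, 0, 0, 0, 0, 120], [0, -12, 0, 0, 0, 0, 120], [0, -4, 0, 0, 0, 0, 120], [0, 0, 10, 0, 0, 0, 120]])

```text
t: 22.12
position: [0.5597, -0.1819, 0.1415]
eef_rot: [0.002, 0.077, 0.997, -0.0]
wrist_force: [1.0, 0.4, -2.8]
finger_gap: 0.538
grasp_force: 25.9
```

Request:
drive_tool(rows=[[0, 0, 20, 0, 0, 0, 120], [0, 0, 22, 0, 0, 0, 120], [0, 0, 22, 0, 0, 0, 120], [0, 0, 14, 0, 0, 0, 120], [0, 0, 8, 0, 0, 0, 120], [0, 0, 4, 0, 0, 0, 120], [0, 0, 0, 0, 0, 0, 120], [0, 0, 0, 0, 0, 0, 120]])

```text
t: 22.78
position: [0.5593, -0.1806, 0.0506]
eef_rot: [0.0, 0.076, 0.997, 0.0]
wrist_force: [-0.8, -0.5, -2.5]
finger_gap: 0.527
grasp_force: 25.8
```

```bash
python3 - <<'E'
from h import *
import pickle
go(556.4,-180,50,81.2)
s=ctrl.state(); pickle.dump({k:np.array(v) for k,v in s.items()},open('s5.pkl','wb'))
im=ctrl.snapshot('wrist')[:,:,::-1]; cv2.imwrite('pics/w5.png',im)
cv2.imwrite('pics/sc5.png',ctrl.snapshot('scene')[:,:,::-1])
E
```

```text
t 22.78 pos [ 559.3 -180.6   50.6] shift now-axes [2.9 0.2 0.6] shift goal-axes [2.9 0.2 0.6] turn [0.0002 0.0008 0.0005]
F [-0.79 -0.54 -2.52] T [-0.033  0.028 -0.074] gap 0.527 grasp 25.8
```

View pics/w5.png

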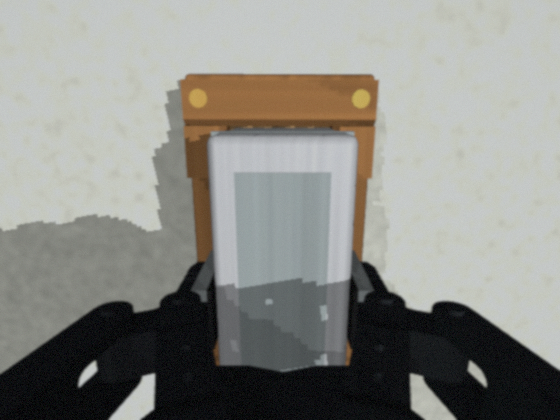

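Tin over the pocket: pins at (198,98) and (361,98), outer end edge at row ~75–80, inner pocket edge at rows ~120–124, tin's lower near edge at row ~129, lid columns 210–357.

```bash
python3 - <<'E'
from h import *
import pickle
s=pickle.load(open('s5.pkl','rb')); im=cv2.imread('pics/w5.png')
q=s['eef_rot'];Rc=R.from_quat([q[1],q[2],q[3],q[0]])
tool=lambda p,z:(Rc.inv().apply(ray('wrist',p,z,s)-s['position'])*1000).round(1)[:2]
for p in[(198,98),(361,98),(183.5,100),(376,100),(280,75),(280,80),(280,120),(280,124),(187,150),(373,150)]: print(p,tool(p,.028))
zb=s['position'][2]-.012; zl=s['position'][2]+.034
for p in[(282,128),(282,130),(210,128),(357,128)]: print('bottom',p,tool(p,zb))
for p in[(282,135),(210,170),(357,170),(236,280),(330,280)]: print('lid',p,tool(p,zl))
print(im[70:132,300].mean(1).astype(int))
for v in(100,200):print(im[v,176:220].mean(1).astype(int),im[v,345:385].mean(1).astype(int))
E
```

```text
(198, 98) [ 70.9 -36.9]
(361, 98) [70.8 35.6]
(183.5, 100) [ 70.  -43.4]
(376, 100) [70.  42.4]
(280, 75) [80.5 -0.4]
(280, 80) [78.4 -0.4]
(280, 120) [61.3 -0.4]
(280, 124) [59.6 -0.4]
(187, 150) [ 47.8 -43.4]
(373, 150) [47.8 42.6]
bottom (282, 128) [58.4  0.5]
bottom (282, 130) [57.6  0.5]
bottom (210, 128) [ 58.4 -30.1]
bottom (357, 128) [58.4 32.4]
lid (282, 135) [59.2  0.5]
lid (210, 170) [ 48.5 -21.7]
lid (357, 170) [48.5 23.7]
lid (236, 280) [ 11. -15.]
lid (330, 280) [11.  16.7]
[198 198 193 177 136 103 100 106 108 107 107 109 107 105 110 106 106 104
 107 105 107 108 109 108 110 108 108 108 109 104 107 109 107 109 107 105
 106 106 108 108 107 107 108 111 113 115 116 113 108  96  84  74  74  71
  72  73  74  80  84  89  97 110]
[130 128 130 129 127 119 113 109 106 106 107 108 116 126 139 147 148 147
 147 147 147 147 146 147 144 144 144 143 145 139 129 118 110 108 104 107
 107 105 104 106 108 107 109 107] [108 107 108 110 109 109 119 132 146 152 154 152 148 152 152 152 152 151
 150 149 152 149 151 143 131 112 102  99  95  98 102 116 150 176 187 193
 198 201 196 200]
[128 130 132 130 132 132 134 132 131 132 132 135 129 128 128 121 112  91
  75  78  78  77  77  76  75  71  72  69  72  72  72  71  70  77  98 118
 135 145 159 170 181 186 188 189] [196 197 194 191 186 179 173 169 154 133 110  97  93  90  93  93  94  92
  92  95 111 138 168 176 176 178 179 182 182 183 182 180 179 177 178 184
 187 192 196 192]
```

```bash
python3 - <<'E'
from h import *
import pickle
for f,sp,win in(('w4','s4',[(45,95,70,120),(145,95,175,120),(78,278,100,305)]),('w5','s5',[(186,86,212,112),(348,86,374,112)])):
    s=pickle.load(open(sp+'.pkl','rb')); im=cv2.imread(f'pics/{f}.png').astype(float)
    q=s['eef_rot'];Rc=R.from_quat([q[1],q[2],q[3],q[0]])
    for x0,y0,x1,y1 in win:
        g=im[y0:y1,x0:x1]; h=cv2.cvtColor(g.astype(np.uint8),cv2.COLOR_BGR2HSV)
        t=((h[...,0]>18)&(h[...,1]>100)&(h[...,2]>90)).astype(np.uint8)
        n,l,st,ce=cv2.connectedComponentsWithStats(t)
        if n<2: print('none');continue
        i=1+np.argmax(st[1:,4]); p=ce[i]+[x0,y0]
        P=ray('wrist',p,.028,s); print(f,p.round(1),st[i,4],'world',(P*1000).round(1),'tool',(Rc.inv().apply(P-s['position'])*1000).round(1))
im=cv2.imread('pics/w4.png')
print(im[270:310,110].mean(1).astype(int)); print(im[270:310,86].mean(1).astype(int)); print(im[84:130,110].mean(1).astype(int))
E
```

```text
w4 [ 57.1 105.6] 89 world [ 483.4 -206.8   28. ] tool [  67.4 -160.4  121.9]
w4 [158.3 106. ] 96 world [ 494.7 -135.3   28. ] tool [ 67.1 -88.1 122. ]
w4 [ 86.8 290.5] 52 world [ 629.  -229.5   28. ] tool [ -79.9 -160.9  121.8]
w5 [197.6  97.7] 260 world [ 483.5 -206.4   28. ] tool [ 71.  -37.   22.5]
w5 [360.6  98.3] 295 world [ 494.8 -134.8   28. ] tool [70.7 35.5 22.5]
[ 64  52  49  52  56  62  69  70  76  75  80  84  84  87  83  83  86  82
  88  98 117 125 128 127 126 122 120 122 139 175 194 168 111  51  20  22
  15  16  15  12]
[ 85  85  84  83  85  84  82  77  68  68  75  80  88  81  84  84  93 109
 111 118 118 116 117 114 109  93  84  82 108 164 209 223 226 227 227 229
 227 228 229 227]
[226 226 225 226 223 204 168 138 131 130 130 128 122 124 120 124 125 125
 128 125 125 130 127 124 124 125 130 125 125 124 127 128 129 128 124 110
  95  90  91 105 131 145 146 148 143 137]
```

Pins and pocket mouth edges agree: the cradle centre is at tool (−2.7,−0.7) and the tin centre at about (−1.1,+0.7). Correcting by that and lowering slowly.

Request:
drive_tool(rows=[[-0.8, -0.7, 0, 0, 0, 0, 120], [-0.8, -0.7, 1, 0, 0, 0, 120], [0, 0, 2, 0, 0, 0, 120], [0, 0, 2, 0, 0, 0, 120], [0, 0, 1.2, 0, 0, 0, 120], [0, 0, 1.2, 0, 0, 0, 120], [0, 0, 1.1, 0, 0, 0, 120], [0, 0, 1.1, 0, 0, 0, 120]])

```text
t: 23.55
position: [0.5601, -0.1827, 0.0403]
eef_rot: [-0.0, 0.077, 0.997, 0.0]
wrist_force: [-0.1, 0.3, -2.0]
finger_gap: 0.536
grasp_force: 25.8
```

Request:
drive_tool(rows=[[0, 0, 1.1, 0, 0, 0, 120], [0, 0, 1.1, 0, 0, 0, 120], [0, 0, 1.1, 0, 0, 0, 120], [0, 0, 1.1, 0, 0, 0, 120], [0, 0, 0, 0, 0, 0, 120]])

```text
t: 23.97
position: [0.5599, -0.1827, 0.0358]
eef_rot: [-0.0, 0.077, 0.997, 0.0]
wrist_force: [-0.2, 0.3, -2.6]
finger_gap: 0.529
grasp_force: 25.8
```

Request:
drive_tool(rows=[[0, 0, 1.1, 0, 0, 0, 120], [0, 0, 1.1, 0, 0, 0, 120], [0, 0, 1.1, 0, 0, 0, 120], [0, 0, 0, 0, 0, 0, 120]])

```text
t: 24.3
position: [0.5599, -0.1827, 0.0325]
eef_rot: [-0.0, 0.077, 0.997, 0.0]
wrist_force: [-0.1, 0.2, -2.5]
finger_gap: 0.531
grasp_force: 25.8
```

Request:
drive_tool(rows=[[0, 0, 1.1, 0, 0, 0, 120], [0, 0, 1.1, 0, 0, 0, 120], [0, 0, 1.1, 0, 0, 0, 120], [0, 0, 1.1, 0, 0, 0, 120], [0, 0, 0, 0, 0, 0, 120]])

```text
t: 24.72
position: [0.56, -0.1826, 0.0281]
eef_rot: [-0.0, 0.077, 0.997, 0.0]
wrist_force: [0.9, -0.6, -2.7]
finger_gap: 0.534
grasp_force: 25.8
```

Request:
drive_tool(rows=[[0, 0, 1, 0, 0, 0, 120], [0, 0, 1, 0, 0, 0, 120], [0, 0, 0, 0, 0, 0, 120]])

```text
t: 24.97
position: [0.5601, -0.1827, 0.0263]
eef_rot: [0.0, 0.077, 0.997, 0.0]
wrist_force: [0.2, 0.5, -2.8]
finger_gap: 0.535
grasp_force: 25.9
```

Request:
drive_tool(rows=[[0, 0, 1, 0, 0, 0, 120], [0, 0, 0.8, 0, 0, 0, 120], [0, 0, 0, 0, 0, 0, 120]])

```text
t: 25.22
position: [0.5602, -0.1827, 0.0261]
eef_rot: [0.0, 0.077, 0.997, 0.0]
wrist_force: [-8.2, 2.4, 16.5]
finger_gap: 0.532
grasp_force: 28.0
```

Contact at TCP z 26.1 mm, exactly as expected for fully home. Releasing, backing off and checking.

Request:
drive_tool(rows=[[0, 0, -0.8, 0, 0, 0, 119], [0, 0, 0, 0, 0, 0, 112], [0, 0, 0, 0, 0, 0, 95], [0, 0, 0, 0, 0, 0, 70], [0, 0, 0, 0, 0, 0, 70], [0, 0, -5, 0, 0, 0, 70], [0, 0, -20, 0, 0, 0, 70], [0, 0, -35, 0, 0, 0, 70]])

```text
t: 25.88
position: [0.5578, -0.182, 0.0831]
eef_rot: [-0.003, 0.077, 0.997, 0.0]
wrist_force: [0.5, -0.2, 0.4]
finger_gap: 0.724
grasp_force: 0.0
```

Request:
drive_tool(rows=[[0, 0, -40, 0, 0, 0, 70], [0, 30, -20, 0, 0, 0, 70], [0, 40, 0, 0, 0, 0, 70], [0, 40, 0, 0, 0, 0, 70], [0, 30, 0, 0, 0, 0, 70], [0, 0, 0, 0, 0, 0, 70], [0, 0, 0, 0, 0, 0, 70], [0, 0, 0, 0, 0, 0, 70]])

```text
t: 26.55
position: [0.5815, -0.0452, 0.1456]
eef_rot: [0.0, 0.077, 0.997, -0.0]
wrist_force: [-0.5, -0.5, -0.1]
finger_gap: 0.724
grasp_force: 0.0
```

```bash
python3 - <<'E'
from h import *
go(560,-182.5,150,81.2)
im=ctrl.snapshot('wrist')[:,:,::-1]; sc=ctrl.snapshot('scene')[:,:,::-1]
cv2.imwrite('pics/f.png',np.hstack([cv2.resize(im,(400,300)),cv2.resize(sc[140:380,100:420],(400,300))]))
E
```

```text
t 26.55 pos [581.5 -45.2 145.6] shift now-axes [ 1.00e-01 -1.39e+02 -4.40e+00] shift goal-axes [   0.2 -139.    -4.4] turn [-0.0006  0.0002 -0.0005]
F [-0.48 -0.47 -0.13] T [-0.053  0.006  0.065] gap 0.724 grasp 0.0
```

View pics/f.png

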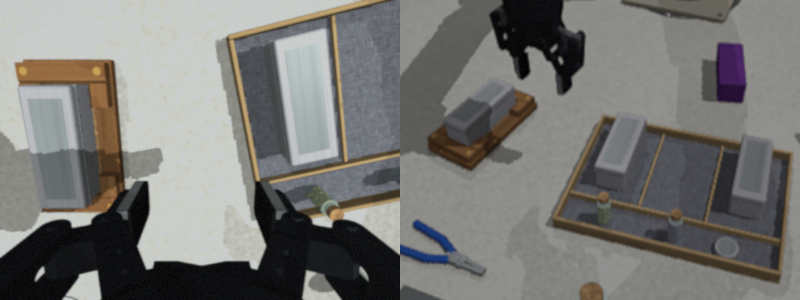

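The tin sits level in the cradle pocket at left. The two quiet tins lie flat in the tray and the vials and cap are undisturbed.

```bash
python3 -c "
from workcell import ctrl
print(ctrl.finish_job())"
```

```text
the job is handed in; nothing more can be done
None
```

I handed the job in at about 27 s of the 72 s allowed: the middle tin had the loose bead and now sits lid up, fully home in the cradle, let go. The leftmost tin shook quiet and is back flat in its bay, and I never lifted the third because the loose one was already found. I identified it by the shift in wrist moment between dips, not by a recorded knock.

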